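Fit the grinding wheel's axle in the hand edger

ROBOT

A 6-joint arm with a two-finger parallel gripper is mounted at the origin on the work surface. World frame = base frame: x ahead of the robot, y to its left, z up, the work surface at z = 0. Lengths are in m, angles in rad, forces in N, time in s.
With the tool pointing down it reaches from about 0.425 to 0.95 m from the base axis. Payload 14.7 kg.
Tool frame: the origin (TCP) lies at the very end of the fingers, on their centre line; the grasp point (between the pads) lies 19 mm behind it; z points along the fingers, y is the line along which they close (so a half turn about z gives the same grasp; the last joint's range is limited). The gripper opens to 85 mm and grips with 20 to 120 N. Pads are 22 mm wide; open, the fingers measure 114 mm over their backs; the gripper's body (76 mm by 85 mm) begins 54 mm behind the grasp point. The pads swing forward as they close: fully open they stand 13 mm farther back than shut.
Start: joints at [-1.322, 0.48, 1.596, -0, 1.065, -0.047], TCP at [0.189, -0.622, 0.231] pointing down, gripper open.
Joint ranges: [-2.75, 2.75], [-0.82, 2.05], [0.23, 2.67], [-1.56, 4.7], [0.09, 2.69], [-2.92, 2.92]. Speed limits (rad/s): [1.89, 1.89, 2.39, 3.01, 3.01, 3.01].

INTERFACE

Orientations are given as a rotation vector (axis times angle).
In Python, from cell import get_state, read_camera, camera_model, finish_job gives the robot as it stands. The module is installed in compiled form; this text tells all that it offers.
- The arm moves only by the shell command python3 -m inch 'ROWS' [FORCE]. ROWS is JSON, a list of rows, each a list of 3 entries, a list of its own where there are three numbers: the shift along the tool's x, y, z in mm, then the turn about the tool's z in degrees, then the opening, from -1 (shut) to 1 (fully open). A call has 1 to 10 rows; each row shifts and turns the commanded pose from where the row before left it, along the tool's axes as they then stand; what a row does not reach is not made up. A row lasts 1/10 s, in which the tool goes at most 50 mm and 8.59 degrees, less where a joint would pass 70% of its speed; a pose out of reach is approached as far as the arm can. A call with a gripper value outside its range is refused whole. The fingers move at their own pace and stop on an object; FORCE is the grip in N (left out, the last holds). Time passes only in rows, so rows that do not move let the fingers close. It gives the time, the measured TCP pose, the force, the opening and the grip force at its end, in the units of the state.
- get_state(): the state, without advancing time (a new reading comes with each control period).
- read_camera(name): name is "scene" or "top" or "wrist"; returns the picture (480x640x3 uint8, red, green, blue); there is no depth.
- camera_model(name): a dict with "K" (3x3 intrinsics, pixels), "rvec" (rotation vector, rad) and "tvec" (3), from world to camera coordinates, as OpenCV has them. Camera axes: x right, y down, z forward; pixel columns grow to the right and rows downward; lengths in m; the calibration is good to about 2 mm. A picture is of the moment at which its call begins: read the wrist's pose just before it. camera_model takes no time and is no camera call; for the wrist camera it gives the pose at the moment of the call.
- finish_job(): hands the job in; it is judged then, once.
The state is a dict: "t": time; "q": joint angles; "joint_vel": joint speeds; "effort": joint torques, N m; "tcp_pos": TCP position; "tcp_rot": TCP orientation; "ft_force": force on the tool from outside, world axes, zero at the start; "wrist_torque": the same for the moment, N m; "grip_width": opening from 0.0 (shut) to 1.0 (fully open); "grasp_force": force on a finger pad.
Only numpy, scipy, OpenCV 4.12 (cv2) and the standard library are available. Lean on these libraries where they do the work, as an engineer would, in place of code of your own. Each camera call takes 0.05 s, during which the arm holds its last target. There are 200 camera calls.

TASK

Fit the loose axle into the lens hand edger: thread it through the near bearing plate, the grinding wheel and the far bearing plate until its flange is fully home against the plate, gently, feeling for the hole and never forcing it. Then let go and swing the keeper shut over the grip behind the flange, and leave the bottle, the spectacle case and the screwdriver where they are.

Things in the scene. Friction and masses are not known exactly. Their poses are not given: they have to be found in the camera images.
- edger: White base plate of the hand edger, 190 x 110 x 12 mm, fixed. Origin: centre of its underside, z up; y is the direction of the bearing line. The aluminium head on it (bearing plates, wheel, keeper) stands on two stiff slides: it may sit up to 11 mm either way along the base's x and 5 mm along its y. These shifts are NOT measured: see or feel them. The head stays put under ordinary forces.
- near_nominal (a point): Fixed on the base, 75 mm up, y = +37 mm: where the near hole's outer mouth would be with the head centred (true one: shifted with the head; height true). Near plate: upright, 12 mm thick, 84 mm wide (x -38 to +46 mm from the hole), top 90 mm up; hole 14 mm, 1.5 mm bevel at its +y mouth. The axle enters here, moving to -y; at home its origin lies at the true mouth.
- wheel_nominal (a point): Fixed on the base, 75 mm up, y = 0: middle of the wheel with the head centred (shifts with the head). Brown grinding wheel 68 mm in diameter, 36 mm thick, 0.25 kg, bore 16 mm, midway between the plates. It hangs with its bore 3 mm below the bearing line and can rise 7 mm: the entering axle lifts it.
- far_nominal (a point): Fixed on the base, 75 mm up, y = -37 mm: middle of the hole in the far plate's outer face with the head centred (shifts with the head). Far plate 12 mm thick, 50 mm clear of the near one; hole like the near one, bevel on its inner (+y) side. With the axle home its tip stands 41 mm out beyond this face.
- axle: The loose axle, about 0.2 kg, level in its rest, its line 40 mm above the table. Origin: on the line at the flange's seating face. Towards its own -y a steel shaft, 12 mm diameter, 115 mm long, last 3 mm tapering to 9.6 mm. y 0 to +5 mm: round flange, 36 mm diameter. y +5 to +65 mm: black square grip, 16 x 16 mm, sides upright. Centre of mass about 26 mm from the origin towards the tip.
- axle_grip (a point): Middle of the place to hold the axle by, on its line, 43 mm behind the flange's seating face (own +y); fingers here stay clear of the keeper. Held here the axle is tip-heavy: grip firmly, and expect the tip to droop 1 to 3 mm.
- axle_tip (a point): Middle of the axle's tip, 115 mm from its origin towards its own -y.
- rest: Grey rest, fixed, base 50 x 110 x 6 mm; two notched posts, 10 mm thick, 46 mm high, carry the shaft 14 and 88 mm from the origin towards its own -y. Origin: on the table under the axle's flange (within 3 mm); axes as the axle's at the start. The axle lifts straight up out of it.
- keeper (a joint): Keeper on the head: steel bar 48 mm long, 6 mm thick, knob at its end, 7 to 15 mm in +y from the near plate's outer face, on a pin along y, 40 mm to +x of the hole, 86 mm up. 0 = shut: level, pointing to -x over the axle's grip just behind the flange. 1.85 to 2 rad = open as at the start, leaning up and to +x. Pushed past upright to -x it falls shut by its weight, unless the flange is not home.
- spray: Bystander: closed bottle, 48 mm in diameter, 130 mm high, origin at its underside.
- case: Bystander: dark blue closed spectacle case, 62 x 158 x 36 mm, origin at the centre of its underside.
- driver: Bystander: screwdriver, 160 mm long, lying along its own x axis.
Not all that is in view belongs to the job. Leave any red look-alike of the axle alone.

How it is judged:
By the outcome, as a careful person would: the job done as asked, in the order asked, and still so for the second after the job is handed in, with the robot touching nothing.
It also fails if it takes over 67 s, if anything falls off the work surface, if the arm or the gripper's body presses on something with over 40 N, if the wrist force passes 120 N, or if a joint passes its speed limit or range.

## Working session

There is one attempt and no reset: what is moved stays moved. The work goes in short steps, Python scripts to look and compute and a shell command to move; the robot and the scene stay as the last step left them, time stands still between calls to the robot, and variables do not carry over. Pictures are saved under pics/ and viewed, at most 10 in all, crops included, and the job is handed in when it is done.

```bash
mkdir -p pics; cat > h.py <<'E'
import numpy as np, cv2
from cell import *
from scipy.spatial.transform import Rotation as R
def snap(n,f,crop=None,s=1):
    m=camera_model(n); im=read_camera(n)[:,:,::-1]
    np.savez('pics/'+f+'.npz',**{k:np.array(m[k]) for k in('K','rvec','tvec')},im=im)
    save(f,f,crop,s)
def save(src,f,crop=None,s=1):
    im=np.load('pics/'+src+'.npz')['im']
    if crop: x0,y0,x1,y1=crop; im=im[y0:y1,x0:x1]
    cv2.imwrite('pics/'+f+'.png',cv2.resize(im,None,fx=s,fy=s,interpolation=cv2.INTER_CUBIC))
def ray(f,uv):
    d=np.load('pics/'+f+'.npz'); Rm=cv2.Rodrigues(d['rvec'])[0]; t=d['tvec'].ravel()
    v=Rm.T@np.linalg.inv(d['K'])@[uv[0],uv[1],1]; return -Rm.T@t,v/np.linalg.norm(v)
def atz(f,uv,z):
    c,v=ray(f,uv); return c+v*(z-c[2])/v[2]
def proj(f,p):
    d=np.load('pics/'+f+'.npz'); return cv2.projectPoints(np.array(p,float).reshape(-1,1,3),d['rvec'],d['tvec'],d['K'],None)[0].reshape(-1,2)
def tri(obs):
    A=np.zeros((3,3));b=np.zeros(3)
    for f,uv in obs:
        c,v=ray(f,uv);P=np.eye(3)-np.outer(v,v);A+=P;b+=P@c
    return np.linalg.solve(A,b)
def st():
    s=get_state();print(s['t'],np.round(s['tcp_pos'],4),np.round(R.from_rotvec(s['tcp_rot']).as_matrix(),3).tolist(),np.round(s['ft_force'],1),s['grip_width'],s['grasp_force'])
E
python3 - <<'E'
from h import *
st()
snap('top','top0');snap('scene','sc0')
for n in('top0','sc0'):
    d=np.load(f'pics/{n}.npz');print(n,d['K'].tolist(),ray(n,(320,240)))
E
```

```text
0.0 [ 0.1894 -0.6214  0.2307] [[0.957, 0.291, -0.0], [0.291, -0.957, 0.001], [0.0, -0.001, -1.0]] [-0.4 -0.3  0.9] 1.0011807187850583 0.0
top0 [[478.05222370301647, 0.0, 320.60853422549394], [0.0, 478.05222370301647, 241.88961368384898], [0.0, 0.0, 1.0]] (array([ 0.40343654, -0.01718822,  1.10604849]), array([ 0.15444286, -0.01612694, -0.9878701 ]))
sc0 [[477.77288346138204, 0.0, 315.67496392307055], [0.0, 477.77288346138204, 245.0988860246813], [0.0, 0.0, 1.0]] (array([ 1.14033174, -0.72639108,  0.69730334]), array([-0.50503432,  0.65291434, -0.5644849 ]))
```

View pics/top0.png

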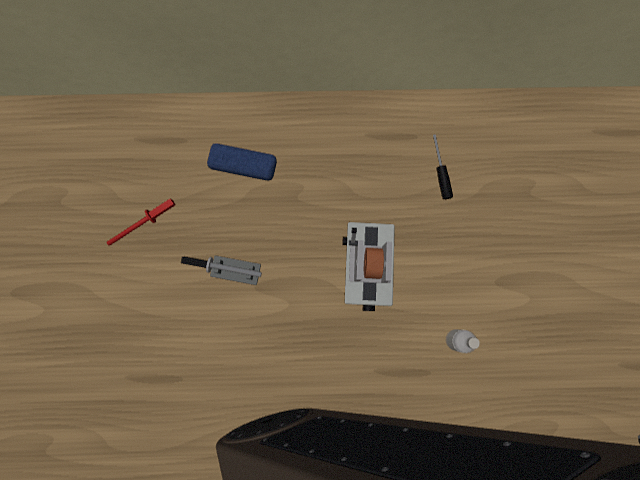

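View pics/sc0.png

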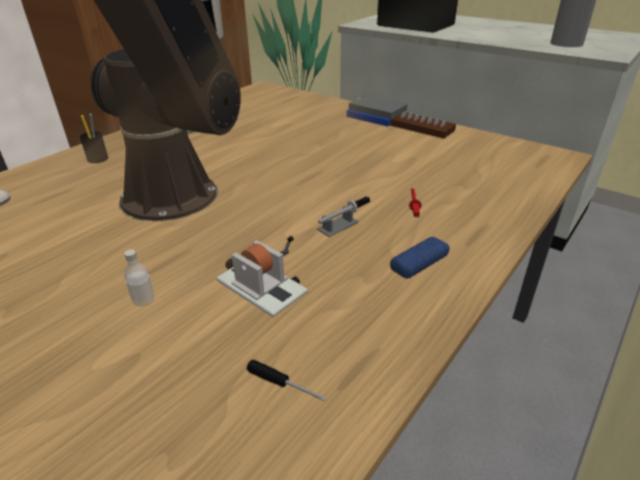

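The axle candidates are the black-gripped steel one in the grey rest (top 225,268) and the red look-alike (top 140,222). I choose the steel one. The edger is at (370,263) with its keeper on the left (+y) side. The bottle is at (462,341), the case at (242,162) and the driver at (443,170).

```bash
python3 - <<'E'
from h import *
im=np.load('pics/top0.npz')['im']
a=cv2.resize(im[245:295,172:272],None,fx=8,fy=8,interpolation=cv2.INTER_CUBIC)
cv2.imwrite('pics/c1.png',a)
save('top0','c2',(332,212,407,320),5.5)
E
```

```text
(no output)
```

View pics/c1.png

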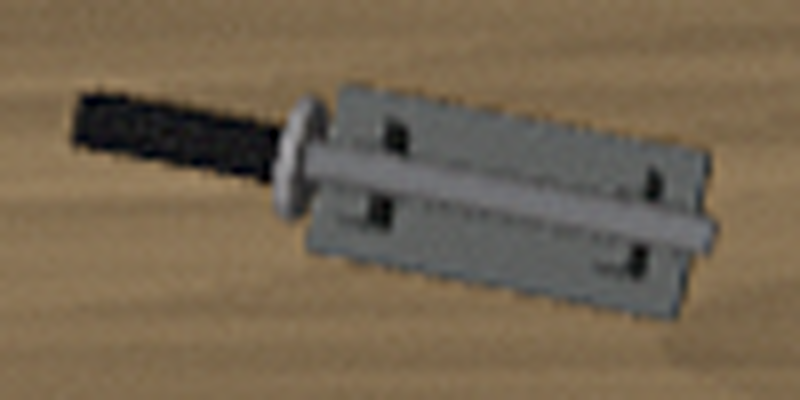

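View pics/c2.png

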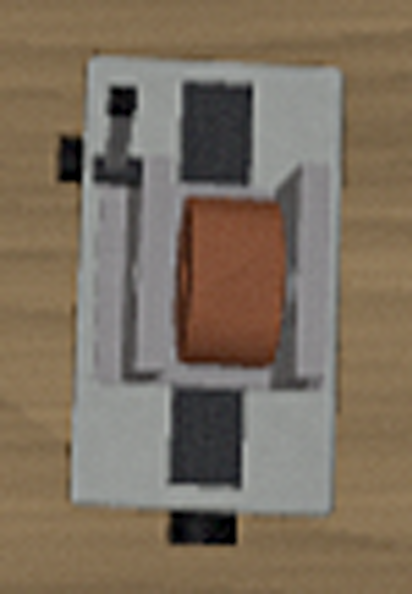

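Crop c1 confirms the steel axle with its black grip: grip end (181.6,259.8), tip (261,274.4). Crop c2 shows the edger. Base corners are (348.4,222.5), (394,224.7), (392.2,305.3) and (345.1,303.3). The near plate's top strip runs from crop (137,157) to (167,375), and the far plate's top strip spans crop x 300-327.

```bash
python3 - <<'E'
from h import *
g=atz('top0',(172+77/8,245+118/8),.044);t=atz('top0',(172+712/8,245+235/8),.042)
print('axle',g,t,np.linalg.norm(g-t)); d=(g-t)/np.linalg.norm(g-t);print('dir',d,'yaw',np.degrees(np.arctan2(-d[0],d[1])),'grip',t+d*.158)
C=lambda x,y:(332+x/5.5,212+y/5.5)
B=[atz('top0',C(*p),.012) for p in((90,58),(341,70),(331,513),(72,502))]
print('base',np.round(B,4)); c=np.mean(B,0);ex=(B[0]+B[1]-B[2]-B[3])/2;ey=(B[0]+B[3]-B[1]-B[2])/2
print(c,np.linalg.norm(ex),np.linalg.norm(ey),np.degrees(np.arctan2(ex[1],ex[0])),np.degrees(np.arctan2(-ey[0],ey[1])))
for n,p in dict(nearTL=(143,157),nearTR=(170,157),nearBL=(137,375),nearBR=(162,375),farTL=(303,163),farTR=(329,163),farBL=(297,385),farBR=(323,385)).items(): print(n,np.round(atz('top0',C(*p),.09),4))
E
```

```text
axle [0.53160318 0.27446066 0.044     ] [0.49521694 0.09850048 0.042     ] 0.17969403574241707
dir [0.20248996 0.97922109 0.01113003] yaw -11.683336807785883 grip [0.52721036 0.25321741 0.04375854]
base [[ 0.6142 -0.1021  0.012 ]
 [ 0.6068 -0.2085  0.012 ]
 [ 0.4208 -0.1956  0.012 ]
 [ 0.4278 -0.0886  0.012 ]]
[ 0.51739783 -0.14873651  0.012     ] 0.1867434000386481 0.10693539586242286 -4.047698261801369 -3.865505348702046
nearTL [ 0.5593 -0.1156  0.09  ]
nearTR [ 0.5591 -0.1262  0.09  ]
nearBL [ 0.4741 -0.1102  0.09  ]
nearBR [ 0.4739 -0.1199  0.09  ]
farTL [ 0.5556 -0.1782  0.09  ]
farTR [ 0.5554 -0.1884  0.09  ]
farBL [ 0.4689 -0.172   0.09  ]
farBR [ 0.4686 -0.1821  0.09  ]
```

```bash
python3 -m inch '[[[0,0,0],-7.675,1],[[0,0,0],-7.675,1],[[0,0,0],-7.675,1],[[0,0,0],-7.675,1],[[0,0,0],-7.675,1],[[0,0,0],-7.675,1],[[0,0,0],-7.675,1],[[0,0,0],-7.675,1],[[0,40,0],0,1],[[0,40,0],0,1]]'
python3 -m inch '[[[0,40,0],0,1],[[0,34,0],0,1],[[45,0,0],0,1],[[46,0,0],0,1],[[46,0,0],0,1],[[46,0,0],0,1],[[46,0,0],0,1],[[46,0,0],0,1],[[46,0,0],0,1],[[46,0,0],0,1]]'
python3 - <<'E'
from h import *
st()
E
```

```text
t: 1.1
tcp_pos: [0.2679, -0.6381, 0.2312]
tcp_rot: [-2.437, -1.982, -0.0]
ft_force: [-0.2, -1.0, 0.6]
grip_width: 1.0
grasp_force: 0.0
t: 2.1
tcp_pos: [0.4143, -0.2916, 0.2311]
tcp_rot: [-2.436, -1.984, 0.0]
ft_force: [0.7, 0.4, -0.7]
grip_width: 0.997
grasp_force: 0.0
2.1 [ 0.4143 -0.2916  0.2311] [[0.202, 0.979, -0.0], [0.979, -0.202, 0.0], [0.0, -0.0, -1.0]] [ 0.7  0.4 -0.7] 0.9974133053850881 0.0
```

```bash
python3 -m inch '[[[46,0,0],0,1],[[46,0,0],0,1],[[46,0,0],0,1],[[46,0,0],0,1],[[46,0,0],0,1],[[46,0,0],0,1],[[0,0,0],0,1],[[0,0,0],0,1]]'
python3 - <<'E'
from h import *
st();snap('wrist','w0');c,v=ray('w0',(320,240));print(c,v,proj('w0',[.512,-.112,.075]))
E
python3 -m inch '[[[46,0,0],0,1],[[46,0,0],0,1],[[46,0,0],0,1],[[46,0,0],0,1],[[46,0,0],0,1],[[10,0,0],0,1],[[0,0,0],0,1],[[0,0,0],0,1]]'
python3 - <<'E'
from h import *
st();snap('wrist','w1');c,v=ray('w1',(320,240));print(c,v,proj('w1',[.527,.253,.04]))
d=np.load('pics/w0.npz')['im'];e=np.load('pics/w1.npz')['im']
cv2.imwrite('pics/w01.png',cv2.resize(np.hstack([d,e]),(800,300),interpolation=cv2.INTER_AREA))
E
```

```text
t: 2.9
tcp_pos: [0.4701, -0.0221, 0.2311]
tcp_rot: [-2.432, -1.988, 0.001]
ft_force: [0.5, -0.4, -0.2]
grip_width: 0.999
grasp_force: 0.0
2.9 [ 0.4701 -0.0221  0.2311] [[0.199, 0.98, -0.0], [0.98, -0.199, -0.0], [-0.0, -0.0, -1.0]] [ 0.5 -0.4 -0.2] 0.9985476255228901 0.0
[0.48642828 0.05897591 0.37391703] [-0.06614849 -0.30951319 -0.94859157] [[385.30391502 304.62233523]]
t: 3.75
tcp_pos: [0.5186, 0.2103, 0.231]
tcp_rot: [-2.436, -1.983, 0.002]
ft_force: [-0.2, -0.3, 0.2]
grip_width: 1.002
grasp_force: 0.0
3.75 [0.5186 0.2103 0.231 ] [[0.203, 0.979, -0.001], [0.979, -0.203, -0.001], [-0.001, -0.001, -1.0]] [-0.2 -0.3  0.2] 1.002154011899519 0.0
[0.5352545  0.29132209 0.3737252 ] [-0.06776988 -0.30981041 -0.94838007] [[320.95725444 164.03196773]]
```

View pics/w01.png

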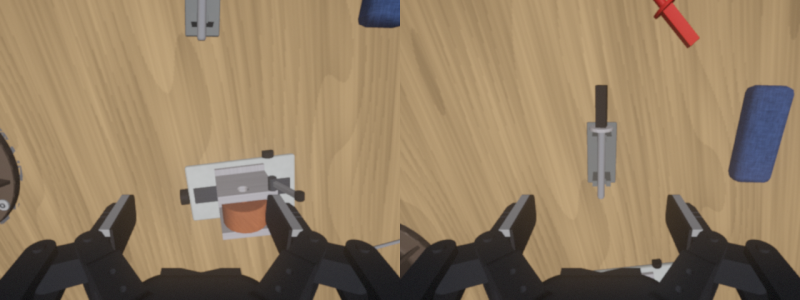

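w01 shows the edger on the left, with the hole at about full-resolution (389,299). On the right is the axle, grip end (322,138), flange (321,207), tip (320,315), with the red look-alike well away at top right.

```bash
python3 - <<'E'
from h import *
d=np.load('pics/w0.npz')['im'];e=np.load('pics/w1.npz')['im']
a=cv2.resize(d[235:355,330:450],(480,480),interpolation=cv2.INTER_CUBIC)
b=cv2.resize(e[125:325,255:385],(312,480),interpolation=cv2.INTER_CUBIC)
cv2.imwrite('pics/c3.png',np.hstack([a,b]))
E
```

```text
(no output)
```

View pics/c3.png

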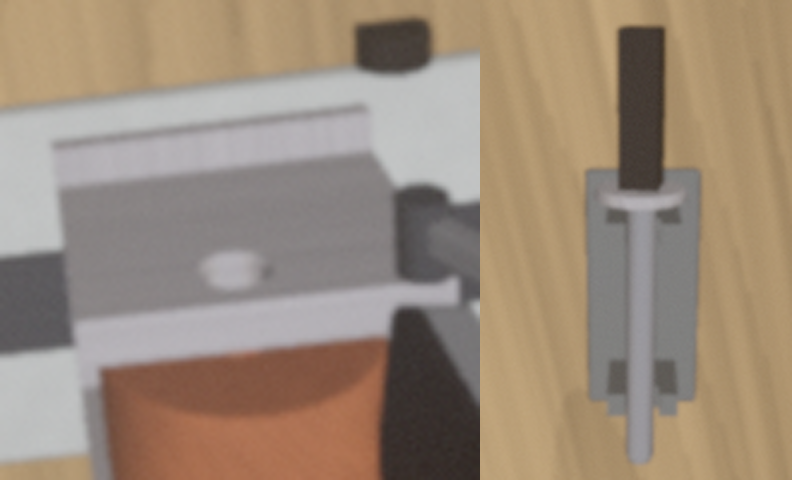

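c3 gives the hole mouth at full-resolution (388.5,302.2), the plate's top edge from (348.8,315.5) to (428.3,306.7), and the axle line from (322.1,136.7) to (321.7,317.5).

```bash
python3 - <<'E'
from h import *
s=get_state();T=R.from_rotvec(s['tcp_rot']).as_matrix();p=np.array(s['tcp_pos'])
g=atz('w1',(322.1,136.7),.048);g[2]=.04;t=atz('w1',(321.7,317.5),.04)
f=atz('w1',(255+160/2.4,125+185/2.4),.05)
d=(g-t)/np.linalg.norm(g-t);print(g,t,np.linalg.norm(g-t),'yaw',np.degrees(np.arctan2(-d[0],d[1])),f)
for n,q in(('from end',g-d*.022),('from tip',t+d*.158)): print(n,q,'tool delta mm',T.T@(q-p)*1e3)
h=atz('w0',(388.5,302.2),.075);a=atz('w0',(348.8,315.5),.09);b=atz('w0',(428.3,306.7),.09)
print('hole',h,'edge',a,b,np.degrees(np.arctan2(b[1]-a[1],b[0]-a[0])),'from edge',(b-a)/np.linalg.norm(b-a)*.038+a,np.linalg.norm(b-a))
E
```

```text
[0.53286888 0.27643675 0.04      ] [0.49579471 0.09856939 0.04      ] 0.18169009154551272 yaw -11.773992396301447 [0.52098348 0.22074538 0.05      ]
from end [0.52837974 0.25489962 0.04      ] tool delta mm [ 46.01673645   0.61430372 191.10862908]
from tip [0.52803488 0.25324509 0.04      ] tool delta mm [ 44.32664547   0.61350822 191.10975202]
hole [ 0.51523675 -0.11010958  0.075     ] edge [ 0.47752887 -0.10769939  0.09      ] [ 0.54735938 -0.11293023  0.09      ] -4.2838988935344595 from edge [ 0.51542271 -0.11053793  0.09      ] 0.0700261462762644
```

```bash
python3 -m inch '[[[46,0.6,0],0,1],[[0,0,40],0,0.5],[[0,0,40],0,0.3],[[0,0,40],0,0.3],[[0,0,40],0,0.3],[[0,0,30],0,0.4],[[0,0,18],0,0.4],[[0,0,0],0,0.4],[[0,0,0],0,0.4],[[0,0,0],0,0.4]]' 60
python3 -m inch '[[[0,0,0],0,0],[[0,0,0],0,-0.5],[[0,0,0],0,-1],[[0,0,0],0,-1],[[0,0,0],0,-1],[[0,0,0],0,-1],[[0,0,0],0,-1],[[0,0,0],0,-1]]' 100
```

```text
t: 4.8
tcp_pos: [0.5295, 0.2565, 0.0247]
tcp_rot: [2.436, 1.983, 0.003]
ft_force: [-0.4, -0.9, 0.7]
grip_width: 0.7
grasp_force: 0.0
t: 5.6
tcp_pos: [0.5287, 0.257, 0.0234]
tcp_rot: [2.435, 1.984, 0.001]
ft_force: [1.6, 1.3, 3.6]
grip_width: 0.168
grasp_force: 97.6
```

```bash
python3 -m inch '[[[0,0,-10],0,-1],[[0,0,-25],0,-1],[[0,0,-25],0,-1],[[0,0,0],-3.8,-1],[[-20,0,0],-3.8,-1],[[-40,3,0],0,-1],[[-40,4,0],0,-1],[[-40,4,0],0,-1],[[-30,2,10],0,-1],[[-11,0,14],0,-1]]' 100
python3 -m inch '[[[0,0,0],0,-1],[[0,0,0],0,-1],[[0,0,0],0,-1]]'
python3 - <<'E'
from h import *
st();snap('wrist','w2');p=proj('w2',[[.5153,-.1103,.075],[.5168,-.087,.075]]);print(p)
save('w2','c4',(300,150,500,300),4)
s=get_state();print(s['wrist_torque'])
E
```

```text
t: 6.6
tcp_pos: [0.5275, 0.073, 0.06]
tcp_rot: [2.3, 2.139, 0.001]
ft_force: [-0.9, -0.3, -3.4]
grip_width: 0.162
grasp_force: 97.8
t: 6.9
tcp_pos: [0.5277, 0.0763, 0.0599]
tcp_rot: [2.298, 2.142, 0.001]
ft_force: [0.8, -0.1, -3.3]
grip_width: 0.163
grasp_force: 97.7
6.9 [0.5277 0.0763 0.0599] [[0.07, 0.998, 0.0], [0.998, -0.07, 0.0], [0.0, 0.0, -1.0]] [ 0.8 -0.1 -3.3] 0.1626592476387735 97.70190419163555
[[322.44180752 618.65182342]
 [322.25423229 592.38141768]]
[ 0.16798624 -0.03532897  0.00718121]
```

View pics/c4.png

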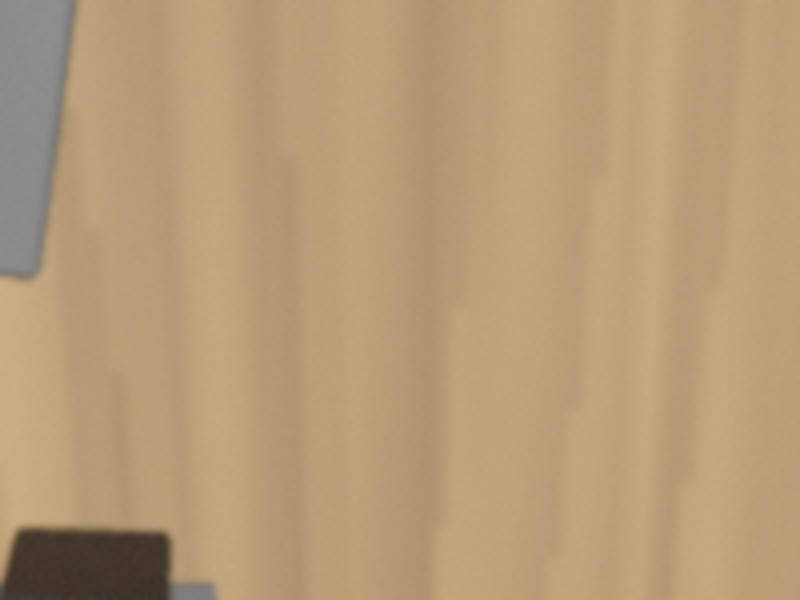

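c4 shows only table and the rear of the grip: the tip is out of the wrist camera's view. I'll use the fixed cameras.

```bash
python3 - <<'E'
from h import *
snap('top','top1');snap('scene','sc1')
P=[[.5153,-.1103,.075],[.5168,-.085,.075],[.5168,-.085,.073]]
print(proj('top1',P),proj('sc1',P))
ims=[]
for n in('top1','sc1'):
    u,v=proj(n,P[:1])[0].astype(int);x0,y0=u-33,v-40;print(n,x0,y0)
    ims.append(cv2.resize(np.load(f'pics/{n}.npz')['im'][y0:y0+80,x0:x0+66],None,fx=6,fy=6,interpolation=cv2.INTER_CUBIC))
cv2.imwrite('pics/c5.png',np.hstack(ims))
E
```

```text
[[355.66486452 261.70391947]
 [344.00121683 261.27276068]
 [343.94392479 261.37466875]] [[267.71347473 250.83248643]
 [275.7297494  245.83930491]
 [275.785914   246.55871149]]
top1 322 221
sc1 234 210
```

View pics/c5.png

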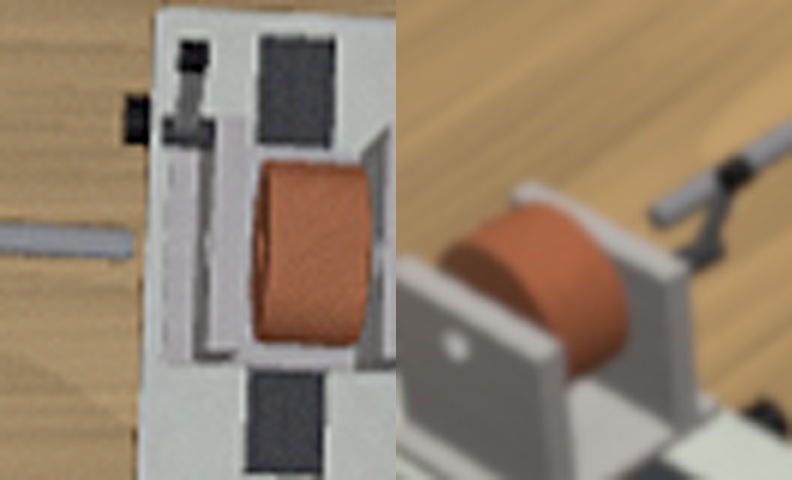

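c5 left (top view) puts the shaft tip at (343.8,261.8), with the near plate top's left corners at (358.2,240.5) and (356.5,280.2). On the right (scene view) the tip is at about (277.0,245.8) and the far hole at (244.2,267.8).

```bash
python3 - <<'E'
from h import *
t=tri([('top1',(343.8,261.8)),('sc1',(276.8,245.9))]);print('tip',t,proj('top1',t),proj('sc1',t))
print('tip top@.074',atz('top1',(343.8,261.8),.074))
f=atz('sc1',(244.2,267.8),.075);print('far hole scene',f)
for th in(4.1,):
    e=np.array([np.sin(np.radians(th)),np.cos(np.radians(th)),0]);print('near from far',f+e*.074)
    x=np.array([e[1],-e[0],0])
    a=atz('top1',(358.2,240.5),.09);b=atz('top1',(356.5,280.2),.09);print(a,b,a-.046*x,b+.038*x)
    # scene: base-plate predictions of near plate corners given hole guess
    for h in([.5153,-.1103,.075],[.5127,-.112,.075]):
        h=np.array(h);print(h,'scene far hole',proj('sc1',h-e*.074),'near top corners',proj('sc1',[h+.046*x+[0,0,.015],h-.038*x+[0,0,.015]]).round(1).tolist(),'far outer top corners',proj('sc1',[h+.046*x-.074*e+[0,0,.015],h-.038*x-.074*e+[0,0,.015]]).round(1).tolist())
E
```

```text
tip [ 0.51679789 -0.08359118  0.07383713] [[343.32018701 261.34727571]] [[276.17361424 245.97091473]]
tip top@.074 [ 0.51576895 -0.08459283  0.074     ]
far hole scene [ 0.51693354 -0.18636588  0.075     ]
near from far [ 0.52222435 -0.11255526  0.075     ]
[ 0.55942984 -0.116003    0.09      ] [ 0.47411767 -0.10935051  0.09      ] [ 0.51354756 -0.11271411  0.09      ] [ 0.51202042 -0.11206741  0.09      ]
[ 0.5153 -0.1103  0.075 ] scene far hole [[242.63822289 266.1074104 ]] near top corners [[281.8, 253.3], [255.7, 239.1]] far outer top corners [[256.5, 269.2], [230.4, 253.7]]
[ 0.5127 -0.112   0.075 ] scene far hole [[241.21264771 266.05584907]] near top corners [[280.4, 253.2], [254.3, 239.1]] far outer top corners [[255.1, 269.1], [229.0, 253.6]]
```

```bash
python3 -m inch '[[[-11,0,0],0,-1],[[-9,0,0],0,-1],[[-2,0,0],0,-1],[[-1,0,0],0,-1],[[-1,0,0],0,-1],[[0,0,0],0,-1]]'
python3 -m inch '[[[-1,0,0],0,-1],[[-1,0,0],0,-1],[[-1,0,0],0,-1],[[0,0,0],0,-1]]'
python3 -m inch '[[[-1,0,0],0,-1],[[-1,0,0],0,-1],[[0,0,0],0,-1]]'
```

```text
t: 7.65
tcp_pos: [0.5257, 0.0516, 0.0593]
tcp_rot: [-2.299, -2.141, -0.0]
ft_force: [-0.6, 0.3, -2.3]
grip_width: 0.165
grasp_force: 97.7
t: 8.05
tcp_pos: [0.5255, 0.0485, 0.0593]
tcp_rot: [2.299, 2.142, 0.0]
ft_force: [-0.2, 0.3, -2.5]
grip_width: 0.165
grasp_force: 97.7
t: 8.35
tcp_pos: [0.5254, 0.0465, 0.0593]
tcp_rot: [2.299, 2.141, 0.0]
ft_force: [-0.7, -0.5, -2.9]
grip_width: 0.16
grasp_force: 97.7
```

```bash
python3 -m inch '[[[-1,0,0],0,-1],[[-1,0,0],0,-1],[[0,0,0],0,-1]]'
python3 -m inch '[[[-1,0,0],0,-1],[[-1,0,0],0,-1],[[0,0,0],0,-1]]'
```

```text
t: 8.65
tcp_pos: [0.5253, 0.0445, 0.0593]
tcp_rot: [2.299, 2.141, 0.0]
ft_force: [0.1, 0.3, -3.0]
grip_width: 0.167
grasp_force: 97.8
t: 8.95
tcp_pos: [0.5251, 0.0425, 0.0593]
tcp_rot: [2.299, 2.141, -0.0]
ft_force: [0.0, -0.3, -1.8]
grip_width: 0.165
grasp_force: 97.8
```

```bash
for i in 1 2 3; do python3 -m inch '[[[-1,0,0],0,-1],[[-1,0,0],0,-1],[[-1,0,0],0,-1],[[0,0,0],0,-1]]'|egrep 'pos|ft'; done
```

```text
tcp_pos: [0.5248, 0.0395, 0.0593]
ft_force: [1.4, -0.2, -1.6]
tcp_pos: [0.5246, 0.0365, 0.0593]
ft_force: [0.8, -0.1, -2.7]
tcp_pos: [0.5244, 0.0335, 0.0593]
ft_force: [0.9, -0.7, -2.3]
```

```bash
for i in 1 2 3 4; do python3 -m inch '[[[-1,0,0],0,-1],[[-1,0,0],0,-1],[[-1,0,0],0,-1],[[0,0,0],0,-1]]'|egrep 'pos|ft'; done; python3 -c "from h import *;st();print(get_state()['wrist_torque'])"
```

```text
tcp_pos: [0.5242, 0.0305, 0.0593]
ft_force: [-0.2, -0.3, -2.8]
tcp_pos: [0.524, 0.0275, 0.0593]
ft_force: [1.4, -0.2, -2.0]
tcp_pos: [0.5238, 0.0246, 0.0593]
ft_force: [0.9, -1.3, -3.6]
tcp_pos: [0.5236, 0.0215, 0.0593]
ft_force: [-0.0, -0.9, -2.6]
11.75 [0.5236 0.0215 0.0593] [[0.071, 0.997, 0.0], [0.997, -0.071, -0.0], [-0.0, 0.0, -1.0]] [-0.  -0.9 -2.6] 0.1641277986169107 97.80201435321942
[ 0.12982775 -0.14116072  0.09773483]
```

```bash
for i in 1 2 3 4 5; do python3 -m inch '[[[-1,0,0],0,-1],[[-1.5,0,0],0,-1],[[-1.5,0,0],0,-1],[[0,0,0],0,-1]]'|egrep 'pos|ft';python3 -c "from h import *;print(np.round(get_state()['wrist_torque'],2))"; done
```

```text
tcp_pos: [0.5233, 0.0175, 0.0593]
ft_force: [1.0, -1.1, -1.9]
[ 0.05 -0.11  0.1 ]
tcp_pos: [0.523, 0.0135, 0.0593]
ft_force: [1.4, -1.1, -2.7]
[ 0.07 -0.14  0.1 ]
tcp_pos: [0.5227, 0.0095, 0.0593]
ft_force: [0.5, -1.0, -2.0]
[ 0.02 -0.09  0.06]
tcp_pos: [0.5224, 0.0055, 0.0593]
ft_force: [1.2, -0.8, -2.5]
[ 0.09 -0.09  0.16]
tcp_pos: [0.5222, 0.0015, 0.0593]
ft_force: [0.8, -0.3, -2.7]
[ 0.09 -0.12  0.06]
```

```bash
for i in 1 2 3 4 5 6; do python3 -m inch '[[[-1,0,0],0,-1],[[-1,0,0],0,-1],[[-1,0,0],0,-1],[[0,0,0],0,-1]]'|egrep 'pos|ft';python3 -c "from h import *;print(np.round(get_state()['wrist_torque'],2))"; done
```

```text
tcp_pos: [0.522, -0.0014, 0.0593]
ft_force: [0.2, -1.4, -3.0]
[ 0.16 -0.16  0.08]
tcp_pos: [0.5217, -0.0044, 0.0593]
ft_force: [0.4, -0.4, -2.9]
[ 0.14 -0.14  0.07]
tcp_pos: [0.5215, -0.0074, 0.0593]
ft_force: [1.3, -0.7, -2.7]
[ 0.16 -0.03  0.06]
tcp_pos: [0.5213, -0.0104, 0.0593]
ft_force: [1.1, -0.3, -3.6]
[ 0.17 -0.08  0.08]
tcp_pos: [0.5211, -0.0134, 0.0593]
ft_force: [0.2, -0.4, -1.9]
[ 0.24 -0.14  0.11]
tcp_pos: [0.521, -0.0164, 0.0593]
ft_force: [0.9, -0.1, -3.1]
[ 0.33 -0.25  0.19]
```

```bash
for i in 1 2 3 4; do python3 -m inch '[[[-1,0,0],0,-1],[[-1,0,0],0,-1],[[0,0,0],0,-1]]'|egrep 'pos|ft';python3 -c "from h import *;print(np.round(get_state()['wrist_torque'],2))"; done
```

```text
tcp_pos: [0.5208, -0.0184, 0.0593]
ft_force: [1.6, -0.3, -3.4]
[ 0.36 -0.23  0.2 ]
tcp_pos: [0.5206, -0.0204, 0.0593]
ft_force: [1.6, 1.1, -3.4]
[ 0.38 -0.21  0.23]
tcp_pos: [0.5205, -0.0223, 0.0593]
ft_force: [1.6, 1.1, -3.4]
[ 0.37 -0.32  0.17]
tcp_pos: [0.5203, -0.0243, 0.0593]
ft_force: [2.0, -0.9, -4.1]
[ 0.28 -0.24  0.2 ]
```

```bash
python3 -m inch '[[[0,0.5,0],0,-1],[[0,0,0],0,-1],[[0,0,0],0,-1]]'|egrep 'pos|ft'; for i in 1 2 3 4 5; do python3 -m inch '[[[-1.5,0,0],0,-1],[[-2,0,0],0,-1],[[-1.5,0,0],0,-1],[[0,0,0],0,-1]]'|egrep 'pos|ft';python3 -c "from h import *;print(np.round(get_state()['wrist_torque'],2))"; done
```

```text
tcp_pos: [0.5207, -0.0243, 0.0592]
ft_force: [1.1, -0.9, -2.9]
tcp_pos: [0.5205, -0.0295, 0.0593]
ft_force: [0.4, -0.3, -3.1]
[ 0.17 -0.13  0.04]
tcp_pos: [0.5201, -0.0345, 0.0593]
ft_force: [0.4, -1.1, -3.1]
[ 0.11 -0.09  0.04]
tcp_pos: [0.5197, -0.0394, 0.0593]
ft_force: [0.5, -1.0, -3.2]
[ 0.11 -0.13 -0.  ]
tcp_pos: [0.5194, -0.0444, 0.0593]
ft_force: [0.6, -0.7, -4.2]
[ 0.08 -0.14  0.05]
tcp_pos: [0.519, -0.0494, 0.0593]
ft_force: [0.7, -1.5, -3.1]
[ 0.12 -0.12  0.03]
```

```bash
for i in 1 2 3; do python3 -m inch '[[[-1.5,0,0],0,-1],[[-1.5,0,0],0,-1],[[-1,0,0],0,-1],[[0,0,0],0,-1]]'|egrep 'pos|ft'; done;for i in 1 2; do python3 -m inch '[[[-1,0,0],0,-1],[[0,0,0],0,-1]]'|egrep 'pos|ft'; done
```

```text
tcp_pos: [0.5188, -0.0533, 0.0593]
ft_force: [0.1, -0.3, -3.3]
tcp_pos: [0.5185, -0.0573, 0.0593]
ft_force: [-0.1, -1.0, -3.8]
tcp_pos: [0.5182, -0.0613, 0.0593]
ft_force: [-0.0, -0.8, -4.6]
tcp_pos: [0.5181, -0.0622, 0.0593]
ft_force: [0.9, -0.5, -4.6]
tcp_pos: [0.518, -0.0632, 0.0593]
ft_force: [0.9, 0.8, -4.7]
```

```bash
for i in 1 2 3 4 5; do python3 -m inch '[[[-0.7,0,0],0,-1],[[0,0,0],0,-1]]'|egrep 'pos|ft'; done
```

```text
tcp_pos: [0.518, -0.0639, 0.0593]
ft_force: [0.8, 0.5, -4.1]
tcp_pos: [0.518, -0.0646, 0.0593]
ft_force: [0.3, 2.1, -3.9]
tcp_pos: [0.5179, -0.0651, 0.0593]
ft_force: [1.6, 4.4, -4.4]
tcp_pos: [0.5179, -0.0652, 0.0592]
ft_force: [3.6, 12.1, -6.1]
tcp_pos: [0.5178, -0.0653, 0.0592]
ft_force: [4.7, 21.6, -4.9]
```

```bash
python3 -m inch '[[[0.9,0,0],0,-1],[[0,0,0],0,-1],[[0,0,0],0,-1]]'|egrep 'pos|ft'; python3 -m inch '[[[0,0,0],0,-0.5],[[0,0,0],0,-0.3],[[0,0,0],0,-0.1],[[0,0,0],0,-0.1],[[0,0,0],0,-0.1],[[0,0,0],0,-0.1]]' 20
```

```text
tcp_pos: [0.5179, -0.0652, 0.0592]
ft_force: [1.7, 9.6, -5.7]
t: 23.15
tcp_pos: [0.5178, -0.0658, 0.0593]
tcp_rot: [-2.299, -2.141, 0.0]
ft_force: [0.5, 1.0, -0.2]
grip_width: 0.447
grasp_force: 0.0
```

```bash
python3 -m inch '[[[0,0,-20],0,-0.1],[[0,0,-40],0,-0.1],[[0,0,-40],0,-0.1],[[0,0,-20],0,-0.1],[[0,48,0],0,-1],[[0,47,0],0,-1],[[0,0,0],0,-1],[[0,0,0],0,-1],[[-35,0,0],0,-1],[[0,0,0],0,-1]]'
python3 - <<'E'
from h import *
snap('top','top2');snap('scene','sc2')
ims=[]
for n in('top2','sc2'):
    u,v=proj(n,[[.53,-.1,.09]])[0].astype(int);x0,y0=u-33,v-40;print(n,x0,y0)
    ims.append(cv2.resize(np.load(f'pics/{n}.npz')['im'][y0:y0+80,x0:x0+66],None,fx=6,fy=6,interpolation=cv2.INTER_CUBIC))
cv2.imwrite('pics/c6.png',np.hstack(ims))
E
```

```text
t: 24.15
tcp_pos: [0.6088, -0.1097, 0.1791]
tcp_rot: [-2.299, -2.14, 0.002]
ft_force: [0.3, 0.3, 0.5]
grip_width: 0.002
grasp_force: 0.0
top2 318 214
sc2 242 205
```

View pics/c6.png

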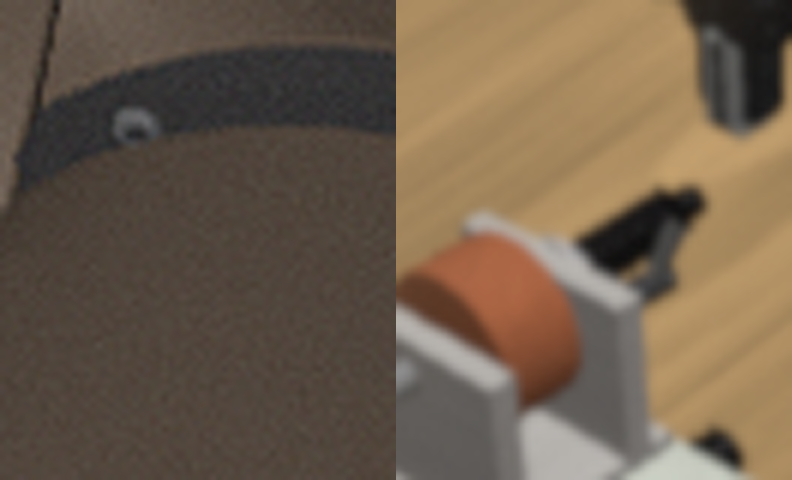

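c6 shows the flange at the plate, the shaft through the far plate, the keeper still open (knob at crop 690,200), and the closed fingers above it on its +x side.

```bash
python3 -m inch '[[[3,0,30],0,-1],[[0,0,30],0,-1],[[0,0,14],0,-1],[[0,-6,0],0,-1],[[0,-6,0],0,-1],[[0,0,0],0,-1]]'|egrep 'pos|ft'; for i in 1 2 3; do python3 -m inch '[[[0,-4,0],0,-1],[[0,-4,0],0,-1],[[0,-3,0],0,-1]]'|egrep 'pos|ft'; done
```

```text
tcp_pos: [0.598, -0.1034, 0.1065]
ft_force: [-0.1, 0.2, -0.4]
tcp_pos: [0.5873, -0.1028, 0.1058]
ft_force: [-0.2, -0.3, 0.3]
tcp_pos: [0.576, -0.1019, 0.1053]
ft_force: [0.4, 0.3, -0.3]
tcp_pos: [0.565, -0.1011, 0.1052]
ft_force: [0.4, 0.3, 0.6]
```

```bash
for i in 1 2; do python3 -m inch '[[[0,-3,0],0,-1],[[0,-3,0],0,-1],[[0,-3,0],0,-1],[[0,0,0],0,-1]]'|egrep 'pos|ft'; done; python3 -m inch '[[[0,0,0],0,-1],[[0,0,0],0,-1],[[0,0,0],0,-1]]'|egrep 't:|pos|ft'
python3 - <<'E'
from h import *
snap('scene','sc3')
save('sc3','c7',(242,205,322,285),7)
E
```

```text
tcp_pos: [0.5561, -0.1005, 0.1053]
ft_force: [0.0, 0.0, -0.0]
tcp_pos: [0.547, -0.0998, 0.1053]
ft_force: [-0.2, -0.4, 0.1]
t: 26.85
tcp_pos: [0.5477, -0.0999, 0.1053]
tcp_rot: [2.298, 2.142, 0.0]
ft_force: [0.5, 0.3, -0.2]
```

View pics/c7.png

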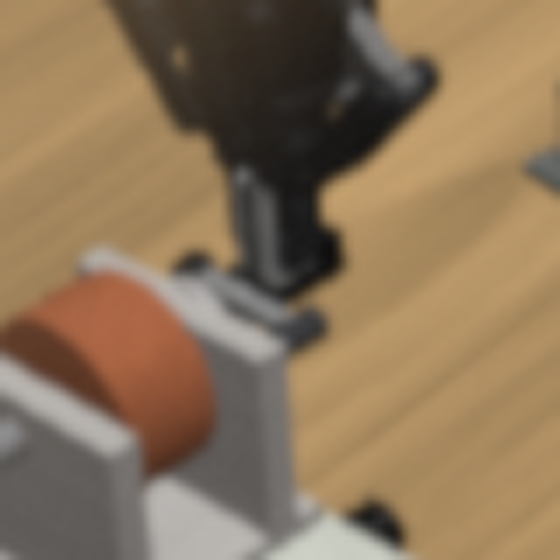

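c7 shows the keeper fallen over the grip: pin end at crop (312,325), knob at (192,266). I'll check that it is level numerically while the arm retreats straight up.

```bash
python3 -m inch '[[[0,0,-15],0,-1],[[0,0,-40],0,-1],[[0,0,-40],0,-1],[[0,0,0],0,-1]]'|egrep 't:|pos|ft'
python3 - <<'E'
from h import *
M=np.array([.5145,-.111,0]);e=np.array([.07,.9976,0]);x=np.array([.9976,-.07,0])
for th in(0,.15,.3):
    P=[M+40*x/1e3+.011*e+[0,0,.086], M+(.040-.048*np.cos(th))*x+.011*e+[0,0,.086+.048*np.sin(th)]]
    q=(proj('sc3',P)-[242,205])*7; print(th,q.round(),(q[1]-q[0]).round())
E
```

```text
t: 27.3
tcp_pos: [0.5503, -0.1005, 0.2051]
tcp_rot: [2.294, 2.137, 0.006]
ft_force: [0.5, -0.7, -0.5]
0 [[288. 325.]
 [182. 269.]] [-106.  -57.]
0.15 [[288. 325.]
 [181. 251.]] [-106.  -74.]
0.3 [[288. 325.]
 [183. 235.]] [-104.  -91.]
```

```bash
python3 -c "from cell import *;print(finish_job())"
```

```text
the job is handed in; nothing more can be done
None
```

The axle is threaded through both plates and the wheel with its flange home (about 22 N peak at seating), the keeper is shut over the grip, the robot is clear of everything, nothing else was touched, and the job was handed in at about 27 s.

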